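# Clear the bottle, open the catch and hold the cell press shut

## Task

First clear the brown bottle that stands in the way of the press lever: stand it upright in the white tray and let go of it. Then flip the press's safety catch all the way over, and pull the lever towards the front of the press as far as it goes, against its spring. Finish while still holding the lever there with the gripper, with the bottle still upright in the tray and the rack, jar and beaker left undisturbed.

Things in the scene. Friction and masses are not known exactly. Their poses are not given: they have to be found in the camera images.
- press: Cell press fixed to the bench. Grey base 180 (x) x 150 (y) x 30 mm high, from 60 mm in front of (-x) to 120 mm behind the origin. Origin: on the bench below the lever's pivot; -x is its front, roughly towards the robot, +y its left, z up. Rear: black beam on two threaded rods, 154 mm high, 68 to 102 mm behind the origin. Lever in the middle; catch in front of it, on the +y half.
- lever_pivot (a point): Fixed point on the lever's pivot axis (parallel to the press's y), 50 mm above the bench and 52 mm to the -y side of the press's origin: in line with lever_grip, which moves on a circle of radius 150 mm about it, in the press's x-z plane.
- lever_grip (a point): Middle of the lever's handle, on its centre line. The lever is a 12 mm steel rod rising 150 mm from the pivot in the press's y = 0 plane; its top bends square into a round black level handle along -y, 16 mm in diameter, 15 to 90 mm from the rod, end free. Fingers closing along the press's x can take it from above.
- lever (a joint): Lever angle, rad. 0: at rest, leaning 0.2 rad to the rear (+x). Grows as it is pulled to the front (-x) and down; 1.2: at its stop, leaning 1.0 rad to the front, handle 131 mm high. A spring pulls it back to 0: about 4 N at the handle at the start, 9 N at the stop. With the catch shut it moves only about 0.1 rad.
- catch_pivot (a point): Fixed point on the catch's hinge axis (parallel to the press's x), 100 mm above the bench, at the middle of the tab's width: 45 mm in front of and 35 mm to the left (+y) of the press's origin.
- catch_tab (a point): Point on the catch's steel thumb tab, 40 mm from the hinge axis. Tab: flat, 26 mm wide (along x), 5 mm thick, 55 mm long from the axle; when shut it stands up, leaning 0.35 rad to the right (-y). On the same axle, 41 mm behind (+x) the tab, a bar lies level along -y, 58 mm long, in front of the lever's rod. Pushing the tab to the left (+y) swings the bar up off the lever.
- catch (a joint): Catch angle, rad. 0 to 0.12 at the start: shut. Grows as the tab is pushed to the left (+y of the press); 1.4: at its stop, tab leaning 1.05 rad to the left, bar pointing up. Light friction (about 1.5 N at the tab) keeps it wherever it is left.
- bottle: Brown bottle with a black screwed-on cap, upright in front of the press, in the lever's way. Body 52 mm in diameter up to 105 mm, tapering to a 26 mm neck at 130 mm; cap 30 mm in diameter, from 135 to 165 mm high; 0.2 to 0.35 kg. It can be lifted by its cap. Origin: centre of its underside, z up its axis.
- tray_in (a point): Centre of the inner floor of a shallow white tray fixed to the bench: 160 x 160 mm, 25 mm high, inside 150 x 150 mm, floor about 5 mm above the bench. Axes along its sides, z up. It stands to the left or right, nearer to the robot than the press.
- rack: Bystander: blue test tube rack, 130 by 130 mm, 77 mm high, with glass tubes up to 107 mm high. Stands on the side where the tray is not. Origin: centre of its underside.
- jar: Bystander: white plastic jar, 80 mm in diameter, 105 mm high. Origin: centre of its underside.
- beaker: Bystander: glass beaker, 70 mm in diameter, 85 mm high. Origin: centre of its underside.

How it is judged:
By the outcome, as a careful person would: the job done as asked, in the order asked, and still so for the second after the job is handed in, while the arm keeps its last pose, push and grip.
It also fails if it takes over 67 s, if anything falls off the work surface, if the arm or the gripper's body presses on something with over 40 N, if the wrist force passes 120 N, or if a joint passes its speed limit or range.

## Robot

A 6-joint arm with a two-finger parallel gripper is mounted at the origin on the work surface. World frame = base frame: x ahead of the robot, y to its left, z up, the work surface at z = 0. Lengths are in m, angles in rad, forces in N, time in s.
With the tool pointing down it reaches from about 0.35 to 0.775 m from the base axis. Payload 5.5 kg.
Tool frame: the origin (TCP) lies between the finger pads; the fingertips stand 11 mm ahead of it and the grasp point (between the pads) lies 8 mm behind it (tips_ahead is the distance from the TCP to the fingertips, in m); z points along the fingers, y is the line along which they close (so a half turn about z gives the same grasp; the last joint's range is limited). The gripper opens to 85 mm and grips with 20 to 120 N. Pads are 22 mm wide; open, the fingers measure 114 mm over their backs; the gripper's body (76 mm by 85 mm) begins 54 mm behind the grasp point. The pads swing forward as they close: fully open they stand 13 mm farther back than shut.
Start: joints at [-1.343, 0.313, 0.046, 1.304, 0, 1.431], TCP at [0.207, -0.537, 0.242] pointing down, gripper open.
Joint ranges: [-2.76, 2.76], [-0.86, 1.69], [-1.03, 1.26], [-2.2, 2.34], [-1.47, 1.5], [-3.14, 3.14]. Speed limits (rad/s): [2.57, 2.57, 3.14, 3.14, 3.14, 3.14].

## Interface

Orientations are given as a unit quaternion [w, x, y, z].
In Python, from workcell import * gives the robot as it stands. The module is installed in compiled form; this text tells all that it offers.
- The arm moves only by the tool jog_arm, never from a script. Its argument "moves" is a list of rows, each an object with "fingers": the closure, from 0 (fully open) to 1 (shut); "slide": the shift along the tool's x, y, z in mm, a list of three; "angular": the turn, a rotation vector about the tool's x, y, z in degrees, a list of three. A call has 1 to 10 rows; each row is the pose to reach, as a shift and turn from the pose commanded when the call began, along the tool's axes at that moment; what a row does not reach only later rows make up. A row lasts 1/12 s, in which the tool goes at most 41.7 mm and 7.16 degrees, less where a joint would pass 70% of its speed; a pose out of reach is approached as far as the arm can. A call with a gripper value outside its range is refused whole. The fingers move at their own pace and stop on an object; "squeeze" is the grip in N (left out, the last holds). Time passes only in rows, so rows that repeat a pose let the fingers close. It gives the time, the measured TCP pose, the force, the opening and the grip force at its end, in the units of the state.
- get_state(): the state, without advancing time (a new reading comes with each control period).
- read_camera(name): name is "scene" or "side" or "wrist"; returns a dict with "color" (400x640x3 uint8, red, green, blue), "fovy" (degrees; the focal length in pixels is half the picture's height over the tangent of half this angle, whatever the lens; pixels are square), "cx", "cy" (the principal point, pixels), "D" ([k1, k2, p1, p2, k3] as OpenCV has them; the pictures are not rectified), "world_from_camera" (4x4, takes a point from camera to world coordinates); the wrist camera has in their place "tool_from_camera" (4x4, takes a point from camera to tool coordinates, whose origin is the TCP and whose axes are the flange's). Camera axes: x right, y down, z forward; pixel columns grow to the right and rows downward; lengths in m; the calibration is good to about 2 mm. A picture is of the moment at which its call begins: read the wrist's pose just before it. There is no depth.
- hand_in(): hands the job in; it is judged then, once.
Trained networks look in a picture, given as the dict that the camera call returned (one of the last four; its "shot" number tells which), for a name from the list of things; names that differ only in an ending like _2 or _b are one class to them, and where a whole thing is asked for, a point or a joint stands for the part that bears it (a point fixed in the world has none). Each returns a list of dicts, best first, with "p" (0 to 1); they miss things now and then, are a little off and sometimes report something else, mostly with a low value. They report only what shows in the picture. A call takes as long as a camera call.
- look_for(target, picture): "point" ([column, row] in pixels, amid what is visible of it).
- tip_of(target, picture): "point" ([column, row] in pixels: a listed point, or the origin of a listed thing).
The state is a dict: "clock": time; "joint_pos": joint angles; "qvel": joint speeds; "tau": joint torques, N m; "tcp_pos": TCP position; "orientation": TCP orientation; "wrist_force": force on the tool from outside, world axes, zero at the start; "ft_torque": the same for the moment, N m; "finger_gap": finger opening in m; "grip_force": force on a finger pad.
Only numpy, scipy, OpenCV 4.12 (cv2) and the standard library are available. Lean on these libraries where they do the work, as an engineer would, in place of code of your own. Each camera call takes 0.05 s, during which the arm holds its last target. There are 200 camera calls.

## Working session

There is one attempt and no reset: what is moved stays moved. The work goes in short steps, Python scripts to look and compute and a tool call to move; the robot and the scene stay as the last step left them, time stands still between calls to the robot, and variables do not carry over. Pictures are saved under pics/ and viewed, at most 10 in all, crops included, and the job is handed in when it is done.

Besides the shell and the picture viewer there is one more tool, called after "Request:" by a JSON object that holds its "op" and its "data". jog_arm: Moves the arm, as the interface text tells. Its arguments: {"type":"object","properties":{"moves":{"type":"array","items":{"type":"object","properties":{"fingers":{"type":"number"},"slide":{"type":"array","items":{"type":"number"}},"angular":{"type":"array","items":{"type":"number"}}}}},"squeeze":{"type":"number"}},"required":["moves"]}

```bash
mkdir -p pics; cat > h.py <<'E'
from workcell import *
import numpy as np, cv2
from scipy.spatial.transform import Rotation as R
def rot(q): return R.from_quat([q[1],q[2],q[3],q[0]]).as_matrix()
def ray(p,px,T=None):
    f=p["color"].shape[0]/2/np.tan(np.radians(p["fovy"])/2)
    K=np.array([[f,0,p["cx"]],[0,f,p["cy"]],[0,0,1]])
    n=cv2.undistortPoints(np.array([[px]],float),K,np.array(p["D"],float))[0,0]
    T=np.array(p["world_from_camera"]) if T is None else T
    return T[:3,3],T[:3,:3]@np.array([n[0],n[1],1])
def onz(p,px,z,T=None):
    o,d=ray(p,px,T); return o+d*(z-o[2])/d[2]
def proj(p,X,T=None):
    f=p["color"].shape[0]/2/np.tan(np.radians(p["fovy"])/2)
    K=np.array([[f,0,p["cx"]],[0,f,p["cy"]],[0,0,1]])
    T=np.array(p["world_from_camera"]) if T is None else T
    X=(np.atleast_2d(X)-T[:3,3])@T[:3,:3]
    return cv2.projectPoints(X,np.zeros(3),np.zeros(3),K,np.array(p["D"],float))[0][:,0]
def tri(rays):
    A=np.zeros((3,3));b=np.zeros(3)
    for o,d in rays:
        d=d/np.linalg.norm(d);P=np.eye(3)-np.outer(d,d);A+=P;b+=P@o
    x=np.linalg.solve(A,b)
    return x,[float(np.linalg.norm(np.cross(x-o,d/np.linalg.norm(d)))) for o,d in rays]
def wristT(p,s):
    T=np.eye(4);T[:3,:3]=rot(s["orientation"]);T[:3,3]=s["tcp_pos"]
    return T@np.array(p["tool_from_camera"])
def save(p,n): cv2.imwrite(f"pics/{n}.png",p["color"][:,:,::-1])
E
python3 - <<'E'
from h import *
np.set_printoptions(precision=4,suppress=True)
s=get_state();print(s["clock"],s["tcp_pos"],s["orientation"],s["wrist_force"])
P={n:read_camera(n) for n in("scene","side")}
for n in P: save(P[n],n+"0"); print(n,np.array(P[n]["world_from_camera"])[:3,3],P[n]["world_from_camera"][:3][2] if 0 else "")
for t in ["press","lever_pivot","lever_grip","catch_pivot","catch_tab","bottle","tray_in","rack","jar","beaker"]:
    rs=[]
    for n in P:
        r=tip_of(t,P[n])
        if r: print(t,n,[(np.round(a["point"],1).tolist(),round(a["p"],2)) for a in r[:2]]); rs.append(ray(P[n],r[0]["point"]))
    if len(rs)==2: print("   ",*tri(rs))
print(get_state()["clock"])
E
```

```text
0.0 [ 0.2066 -0.5361  0.2414] [-0.0009  0.9831  0.1828 -0.    ] [-0.1261  0.4083  0.2563]
scene [1.0811 0.3974 0.9559] 
side [0.2421 0.5616 0.8958] 
press scene [([326.0, 243.3], 0.79)]
press side [([282.2, 241.0], 0.67)]
    [0.5769 0.0637 0.0163] [0.0035639725269473598, 0.0035639725269474704]
lever_pivot scene [([313.1, 225.8], 0.66), ([352.0, 220.6], 0.6)]
lever_pivot side [([295.3, 221.0], 0.6)]
    [0.5676 0.0154 0.0469] [0.0010469784731368783, 0.001046978473137056]
lever_grip scene [([301.8, 190.8], 0.57)]
lever_grip side [([286.3, 174.2], 0.69), ([284.7, 238.2], 0.55)]
    [0.5926 0.0064 0.2012] [0.0032492321401368348, 0.003249232140136854]
catch_pivot scene [([352.1, 218.7], 0.79)]
catch_pivot side [([284.9, 237.6], 0.91)]
    [0.5381 0.1102 0.1166] [0.00259140938194278, 0.0025914093819426787]
catch_tab scene [([204.3, 205.3], 0.73), ([345.0, 211.5], 0.72)]
catch_tab side [([292.0, 225.9], 0.79), ([283.1, 236.5], 0.64)]
    [ 0.6488 -0.1826 -0.0613] [0.12750962565894614, 0.12750962565894608]
bottle scene [([346.2, 213.4], 0.75)]
bottle side [([332.4, 257.9], 0.63)]
    [ 0.4493  0.0395 -0.0075] [0.0021977369987040874, 0.002197736998704162]
tray_in scene [([416.8, 256.7], 0.85)]
tray_in side [([277.0, 324.5], 0.7)]
    [0.4751 0.2651 0.0129] [0.0036246947704730377, 0.0036246947704732077]
rack scene [([256.0, 161.9], 0.77)]
rack side [([386.0, 171.6], 0.67)]
    [ 0.442  -0.2932 -0.0012] [0.00790012729310401, 0.007900127293104015]
jar scene [([384.5, 316.0], 0.73)]
jar side [([207.2, 299.5], 0.91), ([320.9, 146.6], 0.37)]
    [ 0.6532  0.2807 -0.0042] [0.001631406136518809, 0.0016314061365188374]
beaker scene [([205.6, 205.7], 0.64)]
beaker side [([316.5, 145.9], 0.7), ([299.7, 218.4], 0.26)]
    [ 0.6641 -0.2794  0.0185] [0.0017116094140467374, 0.0017116094140466878]
1.1
```

```bash
python3 -c "
import cv2,numpy as np
a=cv2.imread('pics/scene0.png');b=cv2.imread('pics/side0.png')
cv2.imwrite('pics/both0.png',cv2.resize(np.vstack([a,b]),(480,600)))"
```

```text
(no output)
```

View pics/scene0.png

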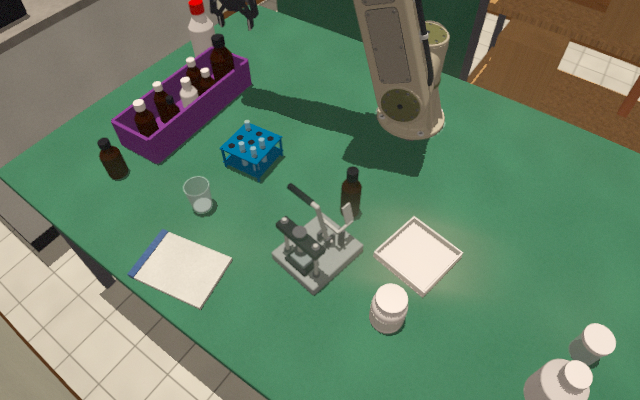

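View pics/side0.png

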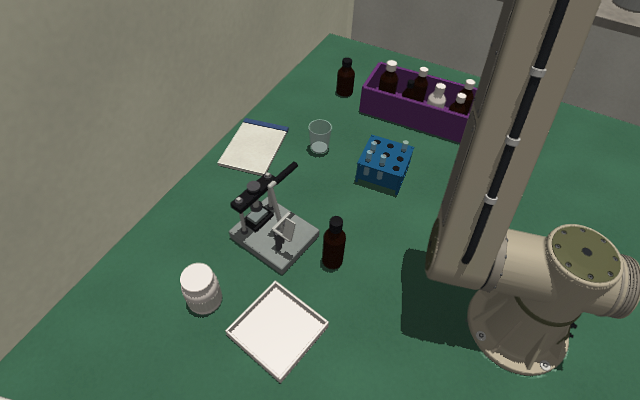

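The scene view shows the press at (318,250), the bottle at (350,192), the tray at (418,256), the jar at (389,308), and the rack and beaker at the far left. The side view agrees, with the bottle at (334,243) and the tray at (277,330). Next I'll fit the press pose and check it with an overlay.

```bash
cat >> h.py <<'E'
LOC={"press":(0,0,0),"lever_pivot":(0,-.052,.05),"lever_grip":(.0298,-.052,.197),"catch_pivot":(-.045,.035,.1),"catch_tab":(-.045,.035-.04*np.sin(.3),.1+.04*np.cos(.3))}
def pw(q,X):
    c,s=np.cos(q[2]),np.sin(q[2]);X=np.atleast_2d(X)
    return np.c_[q[0]+c*X[:,0]-s*X[:,1],q[1]+s*X[:,0]+c*X[:,1],X[:,2]]
E
python3 - <<'E'
from h import *
from scipy.optimize import least_squares
P={n:read_camera(n) for n in("scene","side")}
obs=[]
for n in P:
    for t in LOC:
        for a in tip_of(t,P[n])[:2]: obs.append((n,t,np.array(a["point"]),a["p"]))
def res(q):
    out=[]
    best={}
    for n,t,px,p in obs:
        e=proj(P[n],pw(q,LOC[t]))[0]-px
        if (n,t) not in best or np.linalg.norm(e)<np.linalg.norm(best[n,t]): best[n,t]=e
    return np.concatenate([best[k] for k in sorted(best)])
r=least_squares(res,[.575,.063,-.2],loss="soft_l1",f_scale=2)
q=r.x;print(q);print(np.round(res(q).reshape(-1,2),1).tolist())
b=least_squares(lambda v:np.concatenate([proj(P[n],[v[0],v[1],0])[0]-np.array(tip_of("bottle",P[n])[0]["point"]) for n in P]),[.45,.04]).x
print("bottle",b)
ims=[]
for n in P:
    im=P[n]["color"][:,:,::-1].copy()
    S=4;c=(360,230) if n=="scene" else (280,250)
    x0,y0=c[0]-100,c[1]-75
    im=cv2.resize(im[y0:y0+150,x0:x0+200],None,fx=S,fy=S)[:, :]
    def L(X,col,closed=True):
        pts=((proj(P[n],X)-[x0,y0]+.5)*S).astype(int)
        cv2.polylines(im,[pts],closed,col,1)
    for z in(0,.03): L(pw(q,[(-.06,-.075,z),(.12,-.075,z),(.12,.075,z),(-.06,.075,z)]),(0,0,255))
    L(pw(q,[(0,-.052,.05),(0.0298,-.052,.197),(.0298,-.015,.197),(.0298,-.09,.197)]),(0,255,0),False)
    L(pw(q,[LOC["catch_pivot"],LOC["catch_tab"]]),(255,0,255),False)
    a=np.linspace(0,6.28,24)
    L(np.c_[b[0]+.026*np.cos(a),b[1]+.026*np.sin(a),0*a],(0,255,255))
    L(np.c_[b[0]+.015*np.cos(a),b[1]+.015*np.sin(a),0*a+.165],(0,255,255))
    ims.append(im)
cv2.imwrite("pics/ov.png",cv2.resize(np.vstack(ims),None,fx=.5,fy=.5)); print(ims[0].shape)
cv2.imwrite("pics/ov.png",cv2.resize(np.hstack([i[:,100:700] for i in ims]),(800,400)))
E
```

```text
[ 0.57631819  0.0625383  -0.23043087]
[[-3.1, 3.7], [0.6, -2.3], [-0.8, 2.6], [1.2, -1.0], [-0.5, 1.9], [-0.9, -0.1], [1.8, -2.0], [1.1, 1.7], [-0.9, 0.3], [1.6, 2.9]]
bottle [0.44310643 0.04426274]
(600, 800, 3)
```

View pics/ov.png

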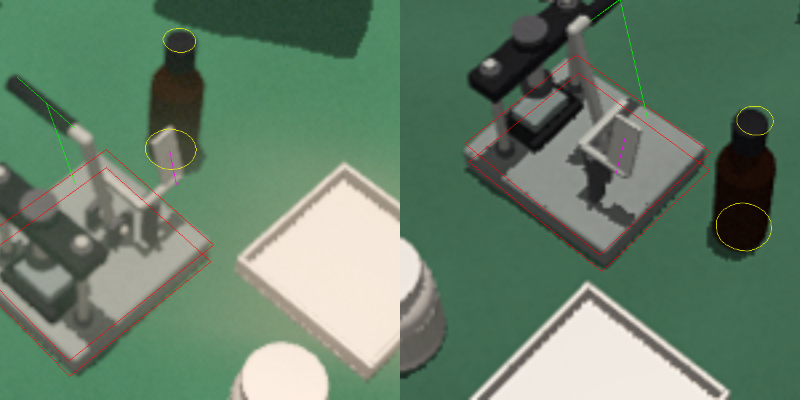

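The overlay shows the press fit on within a few mm; the bottle's cap is off by about 5 mm. I'll move over the bottle, turned to the press's yaw, and look from close by.

Request:
{"op": "jog_arm", "data": {"moves": [{"fingers":0,"slide":[216,-228,-80],"angular":[0,0,-56]},{"fingers":0,"slide":[216,-228,-80],"angular":[0,0,-56]},{"fingers":0,"slide":[216,-228,-80],"angular":[0,0,-56]},{"fingers":0,"slide":[216,-228,-80],"angular":[0,0,-56]},{"fingers":0,"slide":[216,-228,-80],"angular":[0,0,-56]},{"fingers":0,"slide":[216,-228,-80],"angular":[0,0,-56]},{"fingers":0,"slide":[216,-228,-80],"angular":[0,0,-56]},{"fingers":0,"slide":[216,-228,-80],"angular":[0,0,-56]},{"fingers":0,"slide":[216,-228,-80],"angular":[0,0,-56]},{"fingers":0,"slide":[216,-228,-80],"angular":[0,0,-56]}]}}

```text
clock: 3.73
tcp_pos: [0.3271, -0.245, 0.3232]
orientation: [0.001, 0.781, 0.624, -0.0]
wrist_force: [0.8, -0.5, -0.4]
finger_gap: 0.0854
grip_force: 0.0
```

```bash
cat >> h.py <<'E'
def go(x,y,z,yaw=1.34):
    "slide (mm) and turn to a tool-down target"
    s=get_state();M=rot(s["orientation"])
    T=np.c_[[np.cos(yaw),np.sin(yaw),0],[np.sin(yaw),-np.cos(yaw),0],[0,0,-1]]
    d=M.T@(np.array([x,y,z])-s["tcp_pos"])*1000
    a=np.degrees(R.from_matrix(M.T@T).as_rotvec())
    print("slide",np.round(d,1),"len",round(float(np.linalg.norm(d))),"ang",np.round(a,1),"t",s["clock"])
E
python3 -c "
from h import *
p=read_camera('wrist');print(np.round(p['tool_from_camera'],3),p['fovy'])
print(get_state()['tcp_pos'])
go(.43,.04,.30)"
```

```text
[[-0.001 -0.949 -0.316  0.08 ]
 [ 1.    -0.001  0.001  0.   ]
 [-0.001 -0.316  0.949 -0.131]
 [ 0.     0.     0.     1.   ]] 69.21348548439282
[ 0.32668296 -0.2459534   0.32265819]
slide [301.8  37.   22.3] len 305 ang [0.1 0.1 0.4] t 3.7833
```

Request:
{"op": "jog_arm", "data": {"moves": [{"fingers":0,"slide":[302,37,22]},{"fingers":0,"slide":[302,37,22]},{"fingers":0,"slide":[302,37,22]},{"fingers":0,"slide":[302,37,22]},{"fingers":0,"slide":[302,37,22]},{"fingers":0,"slide":[302,37,22]},{"fingers":0,"slide":[302,37,22]},{"fingers":0,"slide":[302,37,22]},{"fingers":0,"slide":[302,37,22]},{"fingers":0,"slide":[302,37,22]}]}}

```text
schema error: expected keys fingers, slide, angular
```

```bash
python3 - <<'E'
from h import *
s=get_state();p=read_camera('wrist');T=wristT(p,s);print(s["tcp_pos"])
for t in ["bottle","catch_pivot","catch_tab","lever_pivot","lever_grip","tray_in"]:
    z={"bottle":0,"catch_pivot":.1,"catch_tab":.138,"lever_pivot":.05,"lever_grip":.197,"tray_in":.005}[t]
    for a in tip_of(t,p)[:2]: print(t,np.round(a["point"]),round(a["p"],2),np.round(onz(p,a["point"],z,T),4))
im=p["color"][:,:,::-1].copy()
q=[.5763,.0625,-.2304]
for c,col in(((.443,.044),(0,255,255)),):
  a=np.linspace(0,6.28,40)
  for r,z in((.015,.165),(.026,.0)):
    cv2.polylines(im,[proj(p,np.c_[c[0]+r*np.cos(a),c[1]+r*np.sin(a),0*a+z],T).astype(int)],True,col,1)
for z in(0,.03): cv2.polylines(im,[proj(p,pw(q,[(-.06,-.075,z),(.12,-.075,z),(.12,.075,z),(-.06,.075,z)]),T).astype(int)],True,(0,0,255),1)
cv2.polylines(im,[proj(p,pw(q,[LOC["catch_pivot"],LOC["catch_tab"]]),T).astype(int)],False,(255,0,255),2)
cv2.imwrite("pics/w1.png",im)
np.savez("w1.npz",T=T)
E
```

```text
[ 0.32668296 -0.2459534   0.32265819]
```

View pics/w1.png

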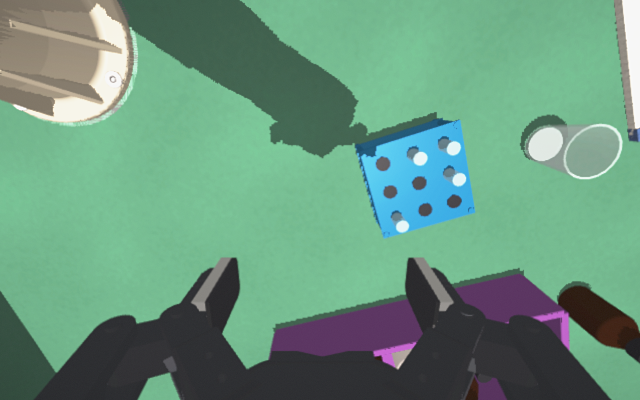

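The call was refused because each row needs all three keys, so this picture shows only the rack at (418,178) and the beaker at (580,150). I'll repeat the move.

Request:
{"op": "jog_arm", "data": {"moves": [{"fingers":0,"slide":[302,37,22],"angular":[0,0,0]},{"fingers":0,"slide":[302,37,22],"angular":[0,0,0]},{"fingers":0,"slide":[302,37,22],"angular":[0,0,0]},{"fingers":0,"slide":[302,37,22],"angular":[0,0,0]},{"fingers":0,"slide":[302,37,22],"angular":[0,0,0]},{"fingers":0,"slide":[302,37,22],"angular":[0,0,0]},{"fingers":0,"slide":[302,37,22],"angular":[0,0,0]},{"fingers":0,"slide":[302,37,22],"angular":[0,0,0]},{"fingers":0,"slide":[302,37,22],"angular":[0,0,0]},{"fingers":0,"slide":[302,37,22],"angular":[0,0,0]}]}}

```text
clock: 4.97
tcp_pos: [0.4299, 0.0401, 0.2999]
orientation: [-0.0, 0.782, 0.624, -0.001]
wrist_force: [0.1, -0.3, 0.4]
finger_gap: 0.0852
grip_force: 0.0
```

```bash
cat > w.py <<'E'
from h import *
import sys
s=get_state();p=read_camera('wrist');T=wristT(p,s);print(s["tcp_pos"],s["clock"])
for t in ["bottle","catch_pivot","catch_tab","lever_pivot","lever_grip","tray_in"]:
    z={"bottle":0,"catch_pivot":.1,"catch_tab":.138,"lever_pivot":.05,"lever_grip":.197,"tray_in":.005}[t]
    for a in tip_of(t,p)[:2]: print(t,np.round(a["point"]),round(a["p"],2),np.round(onz(p,a["point"],z,T),4))
im=p["color"][:,:,::-1].copy()
cv2.imwrite("pics/raw_%s.png"%sys.argv[1],im)
q=[.5763,.0625,-.2304]
for c,col in(((.443,.044),(0,255,255)),):
  a=np.linspace(0,6.28,40)
  for r,z in((.015,.165),(.026,.0)):
    cv2.polylines(im,[proj(p,np.c_[c[0]+r*np.cos(a),c[1]+r*np.sin(a),0*a+z],T).astype(int)],True,col,1)
for z in(0,.03): cv2.polylines(im,[proj(p,pw(q,[(-.06,-.075,z),(.12,-.075,z),(.12,.075,z),(-.06,.075,z)]),T).astype(int)],True,(0,0,255),1)
cv2.polylines(im,[proj(p,pw(q,[LOC["catch_pivot"],LOC["catch_tab"]]),T).astype(int)],False,(255,0,255),2)
cv2.imwrite("pics/%s.png"%sys.argv[1],im)
E
python3 w.py w2
```

```text
[0.4299119  0.04014596 0.29985097] 4.9667
bottle [329. 157.] 0.9 [0.4418 0.0435 0.    ]
bottle [526. 206.] 0.32 [ 0.7259 -0.1006  0.    ]
catch_pivot [412. 106.] 0.56 [0.5422 0.0956 0.1   ]
catch_tab [419. 113.] 0.91 [0.5373 0.0897 0.138 ]
lever_pivot [430. 169.] 0.98 [0.5695 0.0073 0.05  ]
lever_grip [529. 203.] 0.88 [0.6009 0.0023 0.197 ]
```

View pics/w2.png

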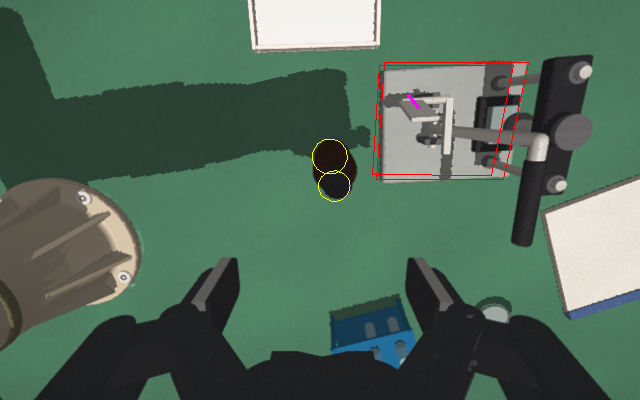

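The wrist view shows the cap at (335,187), on the overlay, and the base at (330,157). The real press edge at x≈384 sits about 5 px right of the overlay, so the press is about 6 mm further in +x. Now the cap grasp.

Request:
{"op": "jog_arm", "data": {"moves": [{"fingers":0,"slide":[6,13,35],"angular":[0,0,0]},{"fingers":0,"slide":[6,13,75],"angular":[0,0,0]},{"fingers":0,"slide":[6,13,115],"angular":[0,0,0]},{"fingers":0,"slide":[6,13,145],"angular":[0,0,0]},{"fingers":0,"slide":[6,13,158],"angular":[0,0,0]},{"fingers":0.5,"slide":[6,13,158],"angular":[0,0,0]},{"fingers":1,"slide":[6,13,158],"angular":[0,0,0]},{"fingers":1,"slide":[6,13,158],"angular":[0,0,0]},{"fingers":1,"slide":[6,13,158],"angular":[0,0,0]},{"fingers":1,"slide":[6,13,158],"angular":[0,0,0]}], "squeeze": 50}}

```text
clock: 6.15
tcp_pos: [0.4453, 0.0426, 0.1441]
orientation: [0.001, 0.782, 0.623, 0.001]
wrist_force: [-1.0, 0.6, 2.8]
finger_gap: 0.0287
grip_force: 49.0
```

Request:
{"op": "jog_arm", "data": {"moves": [{"fingers":1,"slide":[0,0,-15],"angular":[0,0,0]},{"fingers":1,"slide":[0,0,-40],"angular":[0,0,0]},{"fingers":1,"slide":[0,0,-70],"angular":[0,0,0]},{"fingers":1,"slide":[0,0,-80],"angular":[0,0,0]},{"fingers":1,"slide":[0,0,-80],"angular":[0,0,0]}]}}

```text
clock: 6.57
tcp_pos: [0.4461, 0.0427, 0.2253]
orientation: [0.002, 0.782, 0.623, 0.002]
wrist_force: [0.4, 0.1, -2.8]
finger_gap: 0.0287
grip_force: 50.2
```

```bash
python3 - <<'E'
from h import *
s=get_state();print(s["wrist_force"],s["tcp_pos"],s["finger_gap"],s["joint_pos"])
rs=[]
for n in("scene","side"):
    p=read_camera(n);r=tip_of("tray_in",p)
    if r: print(n,r[0]["p"],onz(p,r[0]["point"],.005));
    # white tray blob centre at rim level
go(.472,.268,.224)
E
```

```text
[ 0.40228922  0.09822331 -2.80779373] [0.44610338 0.04268959 0.22534317] 0.028669367083698705 [-8.40131101e-02  6.94777751e-02 -2.98460737e-01  1.19619802e+00
 -9.16908414e-05  1.71230914e+00]
scene 0.59 [0.46680404 0.25911918 0.005     ]
side 0.85 [0.47414301 0.26411902 0.005     ]
slide [225.9 -22.1  -3.4] len 227 ang [-0.1  0.   0.3] t 6.7667
```

Request:
{"op": "jog_arm", "data": {"moves": [{"fingers":1,"slide":[30,-4,0],"angular":[0,0,0]},{"fingers":1,"slide":[68,-8,0],"angular":[0,0,0]},{"fingers":1,"slide":[106,-13,0],"angular":[0,0,0]},{"fingers":1,"slide":[144,-17,0],"angular":[0,0,0]},{"fingers":1,"slide":[180,-21,0],"angular":[0,0,0]},{"fingers":1,"slide":[208,-25,0],"angular":[0,0,0]},{"fingers":1,"slide":[219,-26,10],"angular":[0,0,0]},{"fingers":1,"slide":[219,-26,35],"angular":[0,0,0]},{"fingers":1,"slide":[219,-26,60],"angular":[0,0,0]},{"fingers":1,"slide":[219,-26,60],"angular":[0,0,0]}]}}

```text
clock: 7.6
tcp_pos: [0.4634, 0.2605, 0.1556]
orientation: [-0.002, 0.782, 0.623, -0.006]
wrist_force: [-1.6, 0.3, -3.3]
finger_gap: 0.0288
grip_force: 50.0
```

```bash
python3 - <<'E'
from h import *
print(get_state()["wrist_force"])
ims=[]
for n in("side","wrist"):
    p=read_camera(n)
    im=p["color"][:,:,::-1]
    ims.append(cv2.resize(im[230:390,180:380] if n=="side" else im,(500,400) if n=="side" else (640,400)))
cv2.imwrite("pics/tray.png",cv2.resize(np.hstack(ims),(800,281)))
E
```

```text
[-1.58909115  0.26493014 -3.29221769]
```

View pics/tray.png

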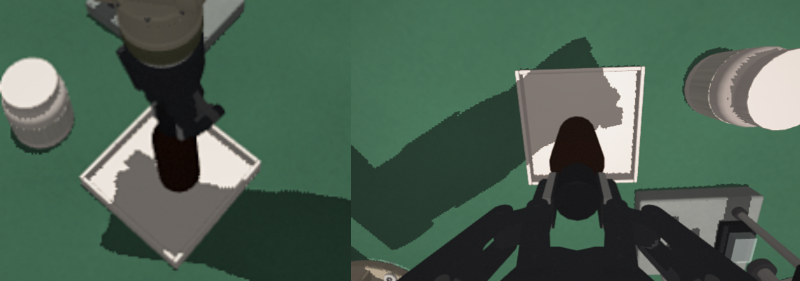

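The bottle hangs inside the tray: its base is at about (178,185) in the side crop, clear of all walls. Now lowering it gently.

Request:
{"op": "jog_arm", "data": {"moves": [{"fingers":1,"slide":[0,0,2],"angular":[0,0,0]},{"fingers":1,"slide":[0,0,4],"angular":[0,0,0]},{"fingers":1,"slide":[0,0,5],"angular":[0,0,0]},{"fingers":1,"slide":[0,0,5],"angular":[0,0,0]}]}}

```text
clock: 8.03
tcp_pos: [0.4681, 0.262, 0.158]
orientation: [0.0, 0.782, 0.623, 0.001]
wrist_force: [-0.2, 0.5, -2.1]
finger_gap: 0.0283
grip_force: 50.0
```

Request:
{"op": "jog_arm", "data": {"moves": [{"fingers":1,"slide":[0,0,2],"angular":[0,0,0]},{"fingers":1,"slide":[0,0,4],"angular":[0,0,0]},{"fingers":1,"slide":[0,0,6],"angular":[0,0,0]},{"fingers":1,"slide":[0,0,8],"angular":[0,0,0]},{"fingers":1,"slide":[0,0,8],"angular":[0,0,0]},{"fingers":1,"slide":[0,0,8],"angular":[0,0,0]}]}}

```text
clock: 8.53
tcp_pos: [0.4677, 0.2621, 0.1495]
orientation: [0.0, 0.782, 0.623, 0.0]
wrist_force: [0.0, -0.9, -0.2]
finger_gap: 0.0291
grip_force: 50.5
```

Request:
{"op": "jog_arm", "data": {"moves": [{"fingers":1,"slide":[0,0,1],"angular":[0,0,0]},{"fingers":1,"slide":[0,0,1],"angular":[0,0,0]},{"fingers":0.5,"slide":[0,0,1],"angular":[0,0,0]},{"fingers":0.3,"slide":[0,0,1],"angular":[0,0,0]},{"fingers":0,"slide":[0,0,1],"angular":[0,0,0]},{"fingers":0,"slide":[0,0,1],"angular":[0,0,0]},{"fingers":0,"slide":[0,0,1],"angular":[0,0,0]},{"fingers":0,"slide":[0,0,-30],"angular":[0,0,0]},{"fingers":0,"slide":[0,0,-70],"angular":[0,0,0]},{"fingers":0,"slide":[0,0,-110],"angular":[0,0,0]}]}}

```text
clock: 9.37
tcp_pos: [0.4665, 0.2617, 0.2594]
orientation: [-0.0, 0.782, 0.623, -0.002]
wrist_force: [0.9, 1.0, 0.9]
finger_gap: 0.0852
grip_force: 0.0
```

```bash
python3 - <<'E'
from h import *
for n in("side","scene"):
    p=read_camera(n);
    for a in tip_of("bottle",p)[:1]: print(n,a["p"],onz(p,a["point"],.005))
q=[.582,.059,-.2304]
X=pw(q,(-.05,-.030,.30))[0];print(X);go(*X)
E
```

```text
side 0.87 [0.46562279 0.2628443  0.005     ]
scene 0.86 [0.47172654 0.2639745  0.005     ]
[0.52647023 0.04121109 0.3       ]
slide [-202.6  106.1  -39.4] len 232 ang [ 0.2 -0.1  0.3] t 9.5667
```

Request:
{"op": "jog_arm", "data": {"moves": [{"fingers":0.5,"slide":[0,0,-39],"angular":[0,0,0]},{"fingers":1,"slide":[-203,106,-39],"angular":[0,0,0]},{"fingers":1,"slide":[-203,106,-39],"angular":[0,0,0]},{"fingers":1,"slide":[-203,106,-39],"angular":[0,0,0]},{"fingers":1,"slide":[-203,106,-39],"angular":[0,0,0]},{"fingers":1,"slide":[-203,106,-39],"angular":[0,0,0]},{"fingers":1,"slide":[-203,106,-39],"angular":[0,0,0]},{"fingers":1,"slide":[-203,106,-39],"angular":[0,0,0]},{"fingers":1,"slide":[-203,106,-39],"angular":[0,0,0]},{"fingers":1,"slide":[-203,106,-39],"angular":[0,0,0]}], "squeeze": 40}}

```text
clock: 10.4
tcp_pos: [0.5248, 0.0409, 0.297]
orientation: [-0.001, 0.782, 0.623, -0.001]
wrist_force: [0.4, 0.4, 0.2]
finger_gap: 0.0003
grip_force: 0.0
```

```bash
sed -i 's/^q=\[.5763.*/q=[.582,.059,-.2304]/; s/(.443,.044)/(.467,.262)/; s/(.015,.165),(.026,.0)/(.015,.17),/' w.py
cat >> w.py <<'E'
cv2.polylines(im,[proj(p,pw(q,[(0.0298,-.015,.197),(.0298,-.09,.197)]),T).astype(int)],False,(0,255,0),1)
cv2.imwrite("pics/%s.png"%sys.argv[1],im)
E
python3 w.py w3
```

```text
[0.5247866  0.04089227 0.29697787] 10.4
catch_pivot [324. 125.] 0.94 [0.5402 0.0979 0.1   ]
catch_tab [324. 136.] 0.77 [0.5383 0.0904 0.138 ]
lever_pivot [362. 185.] 0.92 [0.5718 0.0076 0.05  ]
lever_grip [418. 229.] 0.79 [0.6007 0.0013 0.197 ]
tray_in [326. 126.] 0.18 [0.5424 0.0899 0.005 ]
```

View pics/w3.png

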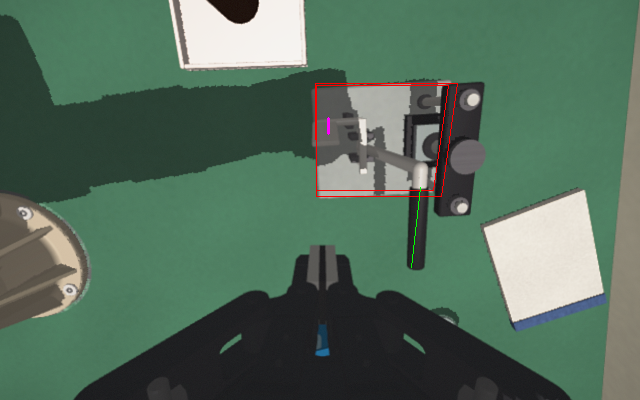

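The overlay now fits the base, the tab at (326,132) and the handle from (420,185) to (415,268) within 1–2 px. The bottle stands in the tray at the top. Next I'll descend to the right of the tab.

```bash
python3 - <<'E'
from h import *
X=pw([.582,.059,-.2304],(-.048,-.020,.129))[0];go(*X)
E
```

```text
slide [ 10.1   3.2 169.4] len 170 ang [0.  0.  0.4] t 10.75
```

Request:
{"op": "jog_arm", "data": {"moves": [{"fingers":1,"slide":[10,3,30],"angular":[0,0,0.4]},{"fingers":1,"slide":[10,3,70],"angular":[0,0,0.4]},{"fingers":1,"slide":[10,3,105],"angular":[0,0,0.4]},{"fingers":1,"slide":[10,3,135],"angular":[0,0,0.4]},{"fingers":1,"slide":[10,3,155],"angular":[0,0,0.4]},{"fingers":1,"slide":[10,3,169],"angular":[0,0,0.4]},{"fingers":1,"slide":[10,3,169],"angular":[0,0,0.4]},{"fingers":1,"slide":[10,3,169],"angular":[0,0,0.4]}]}}

```text
clock: 11.42
tcp_pos: [0.5301, 0.05, 0.1289]
orientation: [-0.0, 0.784, 0.62, -0.001]
wrist_force: [0.2, 0.1, 1.1]
finger_gap: -0.0003
grip_force: 0.0
```

Request:
{"op": "jog_arm", "data": {"moves": [{"fingers":1,"slide":[12,0,0],"angular":[0,0,0]},{"fingers":1,"slide":[24,0,0],"angular":[0,0,0]},{"fingers":1,"slide":[34,0,0],"angular":[0,0,0]},{"fingers":1,"slide":[44,0,0],"angular":[0,0,0]},{"fingers":1,"slide":[53,0,0],"angular":[0,0,0]},{"fingers":1,"slide":[60,0,0],"angular":[0,0,0]},{"fingers":1,"slide":[64,0,0],"angular":[0,0,0]},{"fingers":1,"slide":[64,0,0],"angular":[0,0,0]}]}}

```text
clock: 12.08
tcp_pos: [0.5458, 0.1132, 0.1293]
orientation: [-0.0, 0.784, 0.621, 0.0]
wrist_force: [-0.0, 0.0, -0.4]
finger_gap: -0.0
grip_force: 0.2
```

Request:
{"op": "jog_arm", "data": {"moves": [{"fingers":1,"slide":[4,0,0],"angular":[0,0,0]},{"fingers":1,"slide":[7,0,0],"angular":[0,0,0]},{"fingers":1,"slide":[10,0,0],"angular":[0,0,0]},{"fingers":1,"slide":[10,0,0],"angular":[0,0,0]}]}}

```text
clock: 12.42
tcp_pos: [0.5477, 0.121, 0.1295]
orientation: [0.001, 0.785, 0.62, -0.001]
wrist_force: [-1.1, -4.4, 2.7]
finger_gap: -0.0001
grip_force: 2.5
```

```bash
python3 - <<'E'
from h import *
s=get_state();print(s["wrist_force"])
ims=[]
p=read_camera("scene");ims.append(cv2.resize(p["color"][180:290,270:380,::-1],(400,400)))
p=read_camera("wrist");ims.append(cv2.resize(p["color"][:,120:520,::-1],(400,400)))
cv2.imwrite("pics/catch.png",np.hstack(ims))
E
```

```text
[-1.06389707 -4.39663088  2.65650726]
```

View pics/catch.png

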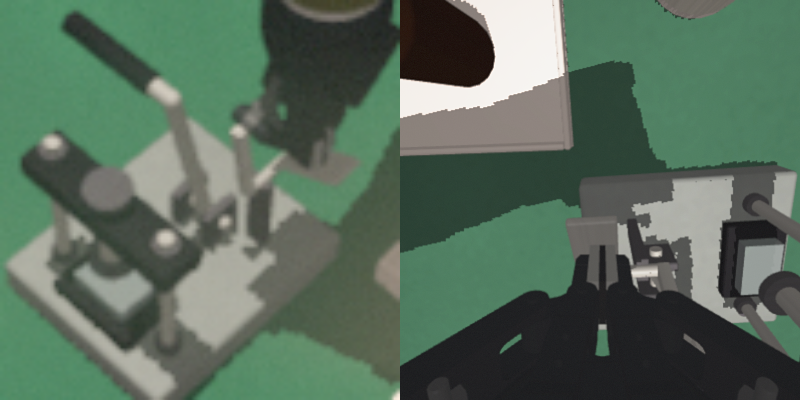

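The catch has swung over: the bar points up at (240,160) and the tab leans left at (330,165). I'll push a little more to confirm the stop.

Request:
{"op": "jog_arm", "data": {"moves": [{"fingers":1,"slide":[3,0,0],"angular":[0,0,0]},{"fingers":1,"slide":[5,0,0],"angular":[0,0,0]},{"fingers":1,"slide":[5,0,0],"angular":[0,0,0]},{"fingers":1,"slide":[5,0,0],"angular":[0,0,0]}]}}

```text
clock: 12.85
tcp_pos: [0.5483, 0.1229, 0.1299]
orientation: [0.003, 0.785, 0.619, -0.003]
wrist_force: [-3.6, -15.1, 7.3]
finger_gap: 0.0001
grip_force: 7.2
```

Request:
{"op": "jog_arm", "data": {"moves": [{"fingers":1,"slide":[-12,0,0],"angular":[0,0,0]},{"fingers":1,"slide":[-22,0,0],"angular":[0,0,0]},{"fingers":1,"slide":[-22,0,-40],"angular":[0,0,0]},{"fingers":1,"slide":[-22,0,-80],"angular":[0,0,0]},{"fingers":1,"slide":[-22,0,-120],"angular":[0,0,0]},{"fingers":0,"slide":[-22,0,-150],"angular":[0,0,0]},{"fingers":0,"slide":[-22,0,-150],"angular":[0,0,0]}]}}

```text
clock: 13.43
tcp_pos: [0.5466, 0.1054, 0.2864]
orientation: [0.003, 0.784, 0.62, 0.005]
wrist_force: [1.1, -0.9, 0.9]
finger_gap: 0.0234
grip_force: 0.0
```

```bash
python3 - <<'E'
from h import *
X=pw([.582,.059,-.2304],(.0298,-.055,.26))[0];go(*X)
E
```

```text
slide [-92.   74.8  26.8] len 122 ang [ 0.6 -0.3 -0.1] t 13.4333
```

Request:
{"op": "jog_arm", "data": {"moves": [{"fingers":0,"slide":[-36,30,0],"angular":[0,0,0]},{"fingers":0,"slide":[-70,58,0],"angular":[0,0,0]},{"fingers":0,"slide":[-92,75,0],"angular":[0,0,0]},{"fingers":0,"slide":[-92,75,0],"angular":[0,0,0]},{"fingers":0,"slide":[-92,75,0],"angular":[0,0,0]},{"fingers":0,"slide":[-92,75,0],"angular":[0,0,0]}]}}

```text
clock: 13.93
tcp_pos: [0.5951, -0.0016, 0.2785]
orientation: [-0.001, 0.785, 0.62, -0.0]
wrist_force: [0.2, 0.2, 0.1]
finger_gap: 0.0855
grip_force: 0.0
```

```bash
python3 w.py w4; python3 - <<'E'
from h import *
X=pw([.582,.059,-.2304],(.0298,-.055,.189))[0];go(*X)
E
```

```text
[ 0.59513642 -0.00160596  0.27854108] 13.9333
catch_pivot [247. 101.] 0.83 [0.541  0.0977 0.1   ]
catch_tab [235.  56.] 0.81 [0.5514 0.1314 0.138 ]
lever_pivot [301. 171.] 0.84 [0.5701 0.0059 0.05  ]
lever_grip [328. 207.] 0.76 [0.6013 0.0017 0.197 ]
slide [ 0.2  3.1 90.6] len 91 ang [ 0. -0. -0.] t 14.2833
```

View pics/w4.png

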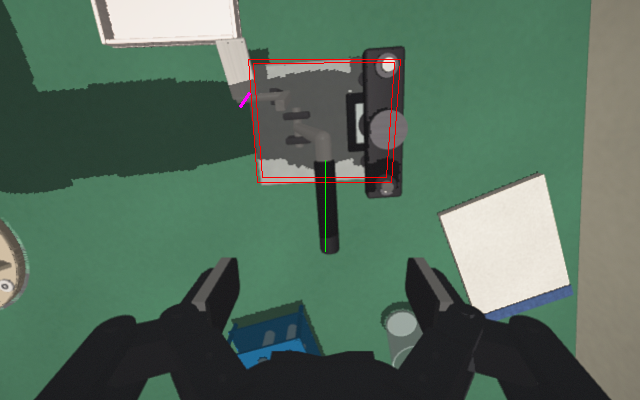

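The handle runs from (324,160) to (330,252), about 2 px right of the overlay, and the tab is flipped over at (232,65). Descending and gripping the handle.

Request:
{"op": "jog_arm", "data": {"moves": [{"fingers":0,"slide":[0,5,30],"angular":[0,0,0]},{"fingers":0,"slide":[0,5,60],"angular":[0,0,0]},{"fingers":0,"slide":[0,5,82],"angular":[0,0,0]},{"fingers":0,"slide":[0,5,91],"angular":[0,0,0]},{"fingers":0.6,"slide":[0,5,91],"angular":[0,0,0]},{"fingers":1,"slide":[0,5,91],"angular":[0,0,0]},{"fingers":1,"slide":[0,5,91],"angular":[0,0,0]},{"fingers":1,"slide":[0,5,91],"angular":[0,0,0]},{"fingers":1,"slide":[0,5,91],"angular":[0,0,0]}], "squeeze": 70}}

```text
clock: 15.03
tcp_pos: [0.6014, -0.003, 0.1899]
orientation: [0.001, 0.784, 0.62, 0.001]
wrist_force: [0.1, -0.0, 0.9]
finger_gap: 0.0257
grip_force: 0.0
```

Request:
{"op": "jog_arm", "data": {"moves": [{"fingers":1,"slide":[0,0,0],"angular":[0,0,0]},{"fingers":1,"slide":[0,0,0],"angular":[0,0,0]},{"fingers":1,"slide":[0,0,0],"angular":[0,0,0]}]}}

```text
clock: 15.28
tcp_pos: [0.5993, -0.0025, 0.19]
orientation: [-0.0, 0.784, 0.621, -0.0]
wrist_force: [-6.4, 0.8, 9.2]
finger_gap: 0.0139
grip_force: 67.8
```

Request:
{"op": "jog_arm", "data": {"moves": [{"fingers":1,"slide":[0,-11,-2],"angular":[0,0,0]},{"fingers":1,"slide":[0,-22,-3],"angular":[0,0,0]},{"fingers":1,"slide":[0,-34,-3],"angular":[0,0,0]},{"fingers":1,"slide":[0,-45,-2],"angular":[0,0,0]},{"fingers":1,"slide":[0,-56,0],"angular":[0,0,0]},{"fingers":1,"slide":[0,-67,2],"angular":[0,0,0]},{"fingers":1,"slide":[0,-78,5],"angular":[0,0,0]},{"fingers":1,"slide":[0,-88,9],"angular":[0,0,0]},{"fingers":1,"slide":[0,-88,9],"angular":[0,0,0]}]}}

```text
clock: 16.03
tcp_pos: [0.5161, 0.0135, 0.183]
orientation: [0.006, 0.784, 0.62, -0.0]
wrist_force: [-2.2, -14.7, 13.0]
finger_gap: 0.0139
grip_force: 73.5
```

The grip holds, but a 15 N sideways force suggests the press yaw is slightly smaller than fitted. I'll ease that off while continuing along the arc.

Request:
{"op": "jog_arm", "data": {"moves": [{"fingers":1,"slide":[-4,0,-2],"angular":[0,0,0]},{"fingers":1,"slide":[-5,-10,3],"angular":[0,0,0]},{"fingers":1,"slide":[-5,-20,8],"angular":[0,0,0]},{"fingers":1,"slide":[-6,-29,14],"angular":[0,0,0]},{"fingers":1,"slide":[-6,-38,21],"angular":[0,0,0]},{"fingers":1,"slide":[-6,-38,21],"angular":[0,0,0]}]}}

```text
clock: 16.53
tcp_pos: [0.4779, 0.0188, 0.1599]
orientation: [0.003, 0.785, 0.62, 0.001]
wrist_force: [3.1, -5.9, 3.9]
finger_gap: 0.0141
grip_force: 73.4
```

Request:
{"op": "jog_arm", "data": {"moves": [{"fingers":1,"slide":[-1,-8,8],"angular":[0,0,0]},{"fingers":1,"slide":[-2,-16,16],"angular":[0,0,0]},{"fingers":1,"slide":[-2,-23,25],"angular":[0,0,0]},{"fingers":1,"slide":[-3,-29,33],"angular":[0,0,0]},{"fingers":1,"slide":[-3,-29,33],"angular":[0,0,0]},{"fingers":1,"slide":[-3,-29,33],"angular":[0,0,0]}]}}

```text
clock: 17.03
tcp_pos: [0.4488, 0.0224, 0.1269]
orientation: [0.003, 0.784, 0.621, -0.0]
wrist_force: [-1.0, -6.8, 6.2]
finger_gap: 0.0143
grip_force: 79.0
```

Request:
{"op": "jog_arm", "data": {"moves": [{"fingers":1,"slide":[-1,-2,3],"angular":[0,0,0]},{"fingers":1,"slide":[-1,-3,6],"angular":[0,0,0]},{"fingers":1,"slide":[-1,-3,6],"angular":[0,0,0]},{"fingers":1,"slide":[-1,-3,6],"angular":[0,0,0]}]}}

```text
clock: 17.37
tcp_pos: [0.4453, 0.0229, 0.1215]
orientation: [0.002, 0.783, 0.622, 0.0]
wrist_force: [-4.2, -3.4, 12.0]
finger_gap: 0.0141
grip_force: 79.6
```

Request:
{"op": "jog_arm", "data": {"moves": [{"fingers":1,"slide":[0,-1,2],"angular":[0,0,0]},{"fingers":1,"slide":[0,-2,5],"angular":[0,0,0]},{"fingers":1,"slide":[0,-2,5],"angular":[0,0,0]},{"fingers":1,"slide":[0,-2,5],"angular":[0,0,0]}]}}

```text
clock: 17.7
tcp_pos: [0.4443, 0.0203, 0.1183]
orientation: [0.006, 0.785, 0.62, -0.001]
wrist_force: [-8.1, -16.3, 25.0]
finger_gap: 0.0142
grip_force: 84.4
```

Request:
{"op": "jog_arm", "data": {"moves": [{"fingers":1,"slide":[-2,0,2],"angular":[0,0,0]},{"fingers":1,"slide":[-2,-1,3],"angular":[0,0,0]},{"fingers":1,"slide":[-2,-1,3],"angular":[0,0,0]},{"fingers":1,"slide":[-2,-1,3],"angular":[0,0,0]}]}}

```text
clock: 18.03
tcp_pos: [0.4441, 0.0201, 0.1176]
orientation: [0.005, 0.784, 0.62, 0.001]
wrist_force: [-11.3, -7.6, 42.3]
finger_gap: 0.0141
grip_force: 86.1
```

```bash
python3 - <<'E'
from h import *
s=get_state();print(s["wrist_force"],s["tcp_pos"])
ims=[]
for n,(x,y) in(("scene",(270,130)),("side",(200,130))):
    p=read_camera(n);ims.append(cv2.resize(p["color"][y:y+200,x:x+160,::-1],(400,500)))
    for t in("bottle",): print(n,t,[ (onz(p,a["point"],.005).round(3),round(a["p"],2)) for a in tip_of(t,p)[:1]])
    for t in("rack","jar","beaker"): print(n,t,[ (onz(p,a["point"],0).round(3),round(a["p"],2)) for a in tip_of(t,p)[:1]])
cv2.imwrite("pics/end.png",np.hstack(ims))
E
```

```text
[-11.27827028  -7.62571251  42.29012828] [0.44408058 0.02009359 0.11761199]
scene bottle [(array([0.47 , 0.258, 0.005]), 0.71)]
scene rack [(array([ 0.442, -0.278,  0.   ]), 0.98)]
scene jar [(array([0.652, 0.288, 0.   ]), 0.81)]
scene beaker []
side bottle [(array([0.471, 0.263, 0.005]), 0.86)]
side rack []
side jar [(array([0.654, 0.284, 0.   ]), 0.59)]
side beaker [(array([ 0.67 , -0.298,  0.   ]), 0.94)]
```

View pics/end.png

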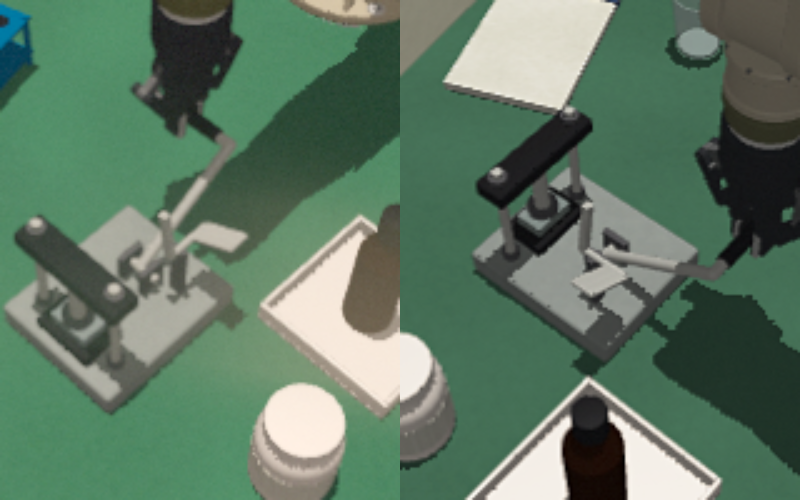

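The lever is against its stop, since the force rose with hardly any motion. The catch is over and the bottle stands in the tray. I'll ease the push slightly and hand in.

Request:
{"op": "jog_arm", "data": {"moves": [{"fingers":1,"slide":[0,0,-2],"angular":[0,0,0]},{"fingers":1,"slide":[0,0,-2],"angular":[0,0,0]},{"fingers":1,"slide":[0,0,-2],"angular":[0,0,0]}]}}

```text
clock: 18.78
tcp_pos: [0.4442, 0.0201, 0.1181]
orientation: [0.005, 0.784, 0.62, 0.001]
wrist_force: [-6.8, -8.1, 29.0]
finger_gap: 0.0139
grip_force: 84.6
```

```bash
python3 -c "
from workcell import *
print(hand_in())"
```

```text
the job is handed in; nothing more can be done
None
```

The job is handed in at about 19 s on the clock: the bottle stands upright in the tray, the catch is fully over, and the gripper holds the lever at its stop. The rack, jar and beaker were not touched.

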